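# Angle a vial strip past the post into the reader bay

## Robot

A 6-joint arm with a two-finger parallel gripper is mounted at the origin on the work surface. World frame = base frame: x ahead of the robot, y to its left, z up, the work surface at z = 0. Lengths are in m, angles in rad, forces in N, time in s.
With the tool pointing down it reaches from about 0.3 to 0.875 m from the base axis. Payload 6.4 kg.
Tool frame: the origin (TCP) lies midway between the tips of the shut fingers; the grasp point (between the pads) lies 19 mm behind it; z points along the fingers, y is the line along which they close (so a half turn about z gives the same grasp; the last joint's range is limited). The gripper opens to 85 mm and grips with 20 to 120 N. Pads are 22 mm wide; open, the fingers measure 114 mm over their backs; the gripper's body (76 mm by 85 mm) begins 54 mm behind the grasp point. The pads swing forward as they close: fully open they stand 13 mm farther back than shut.
Start: joints at [-1.384, 0.181, 1.607, -0, 1.354, -0.206], TCP at [0.22, -0.531, 0.231] pointing down, gripper open.
Joint ranges: [-2.99, 2.99], [-0.89, 2.07], [0.3, 2.58], [-1.14, 4.28], [0, 2.63], [-3.12, 3.12]. Speed limits (rad/s): [2.57, 2.57, 3.01, 3.14, 3.14, 3.14].

## Interface

Orientations are given as a rotation vector (axis times angle).
In Python, from cell import monitor, optics, ctrl gives the robot as it stands.
- The arm moves only by the tool step_arm, never from a script. Its argument "increments" is a list of rows, each an object of numbers: "wx", "wy", "wz": the turn, a rotation vector about the tool's x, y, z in rad; "x", "y", "z": the shift along the tool's x, y, z in m; "fingers": the finger opening in m, from 0 to 0.0854. In form: [{"wx": .., "wy": .., "wz": .., "x": .., "y": .., "z": .., "fingers": ..}, ...]. A call has 1 to 10 rows; each row shifts and turns the commanded pose from where the row before left it, along the tool's axes as they then stand; what a row does not reach is not made up. A row lasts 1/12 s, in which the tool goes at most 41.7 mm and 7.16 degrees, less where a joint would pass 70% of its speed; a pose out of reach is approached as far as the arm can. A call is refused whole if a number of a shift passes 0.0417 or a number of a turn 0.125, either way. A call with a gripper value outside its range is refused whole. The fingers move at their own pace and stop on an object; "squeeze" is the grip in N (left out, the last holds). Time passes only in rows, so rows that do not move let the fingers close. It gives the time, the measured TCP pose, the force, the opening and the grip force at its end, in the units of the state.
- monitor.sense(): the state, without advancing time (a new reading comes with each control period).
- optics.read_camera(name): name is "scene" or "top" or "wrist"; returns a dict with "image" (400x640x3 uint8, red, green, blue), "fov_y" (degrees; the focal length in pixels is half the picture's height over the tangent of half this angle, whatever the lens; pixels are square), "cx", "cy" (the principal point, pixels), "pose" (4x4, takes a point from camera to world coordinates). Camera axes: x right, y down, z forward; pixel columns grow to the right and rows downward; lengths in m; the calibration is good to about 2 mm. A picture is of the moment at which its call begins. There is no depth.
- ctrl.job_done(): hands the job in; it is judged then, once.
Trained networks look in the newest picture that a camera, given by its name, has taken for a name from the list of things; names that differ only in an ending like _2 or _b are one class to them, and where a whole thing is asked for, a point or a joint stands for the part that bears it (a point fixed in the world has none). Each returns a list of dicts, best first, with "p" (0 to 1); they miss things now and then, are a little off and sometimes report something else, mostly with a low value. They report only what shows in the picture. A call takes as long as a camera call. They do not tell look-alikes from the thing itself.
- optics.spot_in(camera, query): "xy" ([column, row] in pixels, amid what is visible of it).
- optics.outline_of(camera, query): "pixels" (400x640 bool, what is visible of it) and "xy" ([column, row] in pixels, amid what is visible of it).
- optics.spot_point(camera, query): "xy" ([column, row] in pixels: a listed point, or the origin of a listed thing).
The state is a dict: "time": time; "joint_pos": joint angles; "qvel": joint speeds; "effort": joint torques, N m; "tool_pos": TCP position; "eef_rot": TCP orientation; "wrist_force": force on the tool from outside, world axes, zero at the start; "wrist_torque": the same for the moment, N m; "width": finger opening in m; "grip_force": force on a finger pad.
Only numpy, scipy, OpenCV 4.12 (cv2) and the standard library are available. Lean on these libraries where they do the work, as an engineer would, in place of code of your own. Each camera call takes 0.05 s, during which the arm holds its last target. There are 200 camera calls.

## Task

Push the loaded vial strip past the orange post and into the blue-floored bay of the reader, so that it lies fully home along the bay's back wall. It will not go in straight: angle one end in behind the post first, then swing the other end in. Only push it along the bench, never lift or tip it, leave the loose vials and the jar undisturbed, and finish clear of everything.

Things in the scene. Friction and masses are not known exactly. Their poses are not given: they have to be found in the camera images.
- strip: White plastic strip rack, loose on the bench, with a row of seven black-stoppered vials fixed in it: 200 mm long (its y), 40 mm wide (its x), block 28 mm high, stoppers up to 48 mm; 0.22 to 0.45 kg. Origin: centre of underside, z up. Starts within 20 degrees of parallel to the bay, on the robot's side of it and to the left of the post, its +x side facing the bay.
- strip_right_end (a point): Centre of the strip's right-hand end face (its -y end, 14 mm above the bench).
- strip_left_end (a point): Centre of the strip's left-hand end face (its +y end, 14 mm above the bench).
- dock: Fixed grey reader with a bay. Origin: on the bench, middle of the bay's mouth; +x points into the bay, +y along it to the left. Bay: floor level with the bench (blue), inside from y = -120 to 120 mm, 50 mm deep to the back wall (60 mm high, housing 70 mm thick); blue end cheeks 15 mm thick, 35 mm high, x = 0 to 50 mm. Fully home, the strip is parallel, its origin at x = 30 mm.
- post: Fixed upright orange post with a white band, 24 mm in diameter, 42 mm high, standing about 38 mm in front of the bay's mouth and about 60 mm to the right of its middle. Origin: centre of its foot.
- vial_a: Loose vial with yellow bottom and black stopper, 27 mm in diameter, 96 mm high, standing in front and to the right of the post. Leave alone. Origin: centre of its underside.
- vial_b: A second such vial, standing to the left of the reader. Leave alone. Origin: centre of its underside.
- jar: Jar with black cap, 56 mm in diameter, 75 mm high, standing to the left of the reader. Leave alone. Origin: centre of its underside.
Things that resemble listed ones, but are neither listed nor needed, are in the scene too. There is more than one size of the strip; the job needs the middle-sized.

How it is judged:
On the way:
1. one end of the strip is in behind the post while its other end is still outside the bay (((x of strip_right_end in the frame of dock above -0.015 m and y of strip_right_end in the frame of dock below -0.072 m and x of strip_left_end in the frame of dock below -0.005 m) or (x of strip_left_end in the frame of dock above -0.015 m and y of strip_left_end in the frame of dock below -0.072 m and x of strip_right_end in the frame of dock below -0.005 m))), for 0.05 s.
At the end, for the whole second after the job is handed in: The strip lies flat and at rest on the bench inside the bay, its far side within 8 mm of the back wall and parallel to it within 4 degrees, between the two cheeks (x of strip in the frame of dock between 0.022 and 0.034 m and y of strip in the frame of dock between -0.026 and 0.026 m and angle between the y axis of strip and the y axis of dock, either way round below 0.07 rad and angle between strip's own z axis and vertical below 0.05 rad and height (world z) of strip below 0.005 m and linear speed of strip below 0.01 m/s); the robot touches nothing.
It fails at once if the strip is lifted or tipped (height (world z) of strip above 0.012 m or angle between strip's own z axis and vertical above 0.2 rad).
It fails at once if the vial in front is moved or tipped (distance of vial_a from where it was at the start of the episode above 0.02 m or angle between vial_a's own z axis and vertical above 0.3 rad).
It fails at once if the vial by the reader is moved or tipped (distance of vial_b from where it was at the start of the episode above 0.02 m or angle between vial_b's own z axis and vertical above 0.3 rad).
It fails at once if the jar is moved or tipped (distance of jar from where it was at the start of the episode above 0.02 m or angle between jar's own z axis and vertical above 0.3 rad).
It also fails if it takes over 61 s, if anything falls off the work surface, if the arm or the gripper's body presses on something with over 40 N, if the wrist force passes 120 N, or if a joint passes its speed limit or range.

## Working session

There is one attempt and no reset: what is moved stays moved. The work goes in short steps, Python scripts to look and compute and a tool call to move; the robot and the scene stay as the last step left them, time stands still between calls to the robot, and variables do not carry over. Pictures are saved under pics/ and viewed, at most 10 in all, crops included, and the job is handed in when it is done.

Besides the shell and the picture viewer there is one more tool, called as name(argument=value, ...), one argument or row to a line, values as JSON. step_arm: Moves the arm, as the interface text tells. Its arguments: {"type":"object","properties":{"increments":{"type":"array"},"squeeze":{"type":"number"}},"required":["increments"]}

```bash
mkdir -p pics; cat > h.py <<'E'
import numpy as np, cv2
from cell import monitor, optics, ctrl
def ray(c,xy):
    f=200/np.tan(np.radians(c['fov_y'])/2)
    d=np.array([(xy[0]-c['cx'])/f,(xy[1]-c['cy'])/f,1]); P=np.array(c['pose'])
    return P[:3,3],P[:3,:3]@d
def at(c,xy,z=0):
    o,d=ray(c,xy); return o+d*(z-o[2])/d[2]
def px(c,p):
    f=200/np.tan(np.radians(c['fov_y'])/2);P=np.array(c['pose'])
    q=P[:3,:3].T@(np.array(p)-P[:3,3]); return [c['cx']+f*q[0]/q[2],c['cy']+f*q[1]/q[2]]
def save(n,im): cv2.imwrite('pics/'+n,cv2.cvtColor(np.ascontiguousarray(im),cv2.COLOR_RGB2BGR))
E
python3 - <<'E'
from h import *
np.set_printoptions(precision=4,suppress=True)
for n in ['top','scene']:
    c=optics.read_camera(n); save(n+'1.png',c['image'])
    print(n,c['fov_y'],np.array(c['pose'])[:3,3])
    for q,z in [('strip',0),('strip_right_end',.014),('strip_left_end',.014),('dock',0),('post',0),('vial_a',0),('jar',0)]:
        for r in optics.spot_point(n,q): print(q,round(r['p'],2),np.round(r['xy'],1),at(c,r['xy'],z))
s=monitor.sense();print(s['tool_pos'],s['eef_rot'],s['width'],s['time'])
E
```

```text
top 45.21254618862747 [ 0.4723 -0.0181  1.1774]
strip 0.94 [321.5 212.9] [0.5092 0.0045 0.    ]
strip 0.91 [302.  272.4] [0.3634 0.0496 0.    ]
strip 0.85 [400.4 291.2] [ 0.322  -0.1904  0.    ]
strip_right_end 0.86 [388.8 347.9] [ 0.1891 -0.1617  0.014 ]
strip_right_end 0.69 [270.5 259.4] [0.3947 0.1254 0.014 ]
strip_right_end 0.65 [365.2 218.6] [ 0.4967 -0.1018  0.014 ]
strip_right_end 0.54 [381.7 168.3] [ 0.6196 -0.1405  0.014 ]
strip_left_end 0.72 [417.7 239.4] [ 0.4485 -0.229   0.014 ]
strip_left_end 0.71 [325.5 289.1] [ 0.3258 -0.0084  0.014 ]
strip_left_end 0.6 [283.3 206. ] [0.5241 0.0972 0.014 ]
dock 0.77 [381.3 168.3] [ 0.6214 -0.1409  0.    ]
post 0.61 [403.3 187.8] [ 0.5741 -0.1954  0.    ]
post 0.3 [257.8 112.1] [0.7568 0.1667 0.    ]
vial_a 0.67 [441.1 223.6] [ 0.4876 -0.2885  0.    ]
vial_a 0.52 [305.3 111. ] [0.7613 0.0489 0.    ]
vial_a 0.3 [321.  214.7] [0.5048 0.0056 0.    ]
jar 0.56 [259.2 110.8] [0.7602 0.1633 0.    ]
scene 46.99874795864661 [1.1423 0.0295 0.7261]
strip 0.93 [244. 139.] [ 0.3138 -0.1916  0.    ]
strip 0.8 [343.2 153.3] [0.3485 0.0471 0.    ]
strip 0.62 [315.1 201.7] [ 0.5026 -0.0085  0.    ]
strip_right_end 0.7 [263.2 103.3] [ 0.189  -0.1616  0.014 ]
strip_right_end 0.69 [268.2 191.4] [ 0.4927 -0.1082  0.014 ]
strip_right_end 0.55 [373.8 166.5] [0.4024 0.1154 0.014 ]
strip_left_end 0.9 [217.8 173.5] [ 0.4472 -0.2253  0.014 ]
strip_left_end 0.76 [366.2 207.6] [0.5239 0.0973 0.014 ]
strip_left_end 0.63 [318.6 140.5] [ 0.3234 -0.0118  0.014 ]
dock 0.8 [245.5 244.1] [ 0.6215 -0.1365  0.    ]
post 0.74 [221.6 226. ] [ 0.5803 -0.1919  0.    ]
vial_a 0.58 [186.5 189. ] [ 0.4848 -0.2881  0.    ]
vial_a 0.57 [338.5 309.5] [0.7493 0.048  0.    ]
jar 0.93 [409.4 314.3] [0.75   0.1702 0.    ]
[ 0.2201 -0.5312  0.2313] [ 3.0812  0.613  -0.    ] 0.08529714031728408 0.8
```

View pics/top1.png

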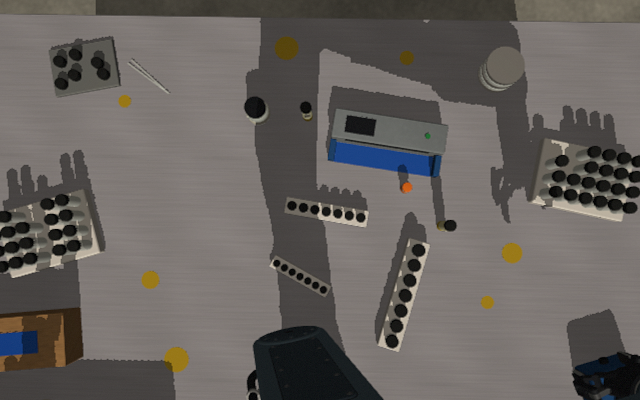

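View pics/scene1.png

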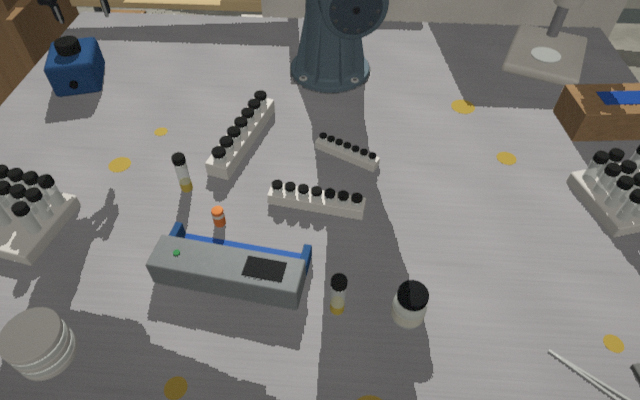

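The strip candidates are the large one at (402,295), the small one at (300,275) and the middle one at (326,212), all in the top view. The measured lengths are about 266, 150 and 204 mm, so I choose the middle one. I'll check it in a close crop and get the dock's yaw.

```bash
python3 - <<'E'
from h import *
np.set_printoptions(precision=4,suppress=True)
c=optics.read_camera('top'); im=c['image']
cr=im[90:250,270:470]; save('crop1.png',cv2.resize(cr,None,fx=4,fy=3.75,interpolation=cv2.INTER_CUBIC)[:600])
hsv=cv2.cvtColor(im,cv2.COLOR_RGB2HSV)
m=((hsv[...,0]>100)&(hsv[...,0]<125)&(hsv[...,1]>150)).astype(np.uint8)
m[:, :310]=0; m[:,460:]=0; m[:120]=0;m[200:]=0
# lower edge of blue per column -> mouth line z=0
cols=[x for x in range(335,432)]
pts=np.array([at(c,[x,np.where(m[:,x])[0].max()+.5],0) for x in cols if m[:,x].any()])
vx,vy,x0,y0=cv2.fitLine(pts[:,:2].astype(np.float32),cv2.DIST_HUBER,0,1e-3,1e-3).ravel()
print('mouth',x0,y0,'dir',np.degrees(np.arctan2(-vx*np.sign(vy),abs(vy))), pts[0],pts[-1])
ys,xs=np.where(m); print('blue bbox',xs.min(),xs.max(),ys.min(),ys.max())
for q in ['post','strip']:
    for r in optics.outline_of('top',q)[:3]:
        k=np.argwhere(r['pixels'])[:,::-1]; print(q,r['p'],r['xy'],k.min(0),k.max(0))
o=((hsv[...,0]<15)&(hsv[...,1]>180)&(hsv[...,2]>150))[170:205,390:420];k=np.argwhere(o);print('orange',k.min(0)+[170,390],k.max(0)+[170,390], at(c,(k.mean(0)+[170,390])[::-1],.042))
E
```

```text
mouth 0.6211425 -0.14507179 dir -8.19425 [ 0.639  -0.0267  0.    ] [ 0.6055 -0.2633  0.    ]
blue bbox 328 440 139 176
post 0.52 [405.6, 185.1] [400 182] [412 193]
strip 0.74 [300.0, 273.3] [271 256] [330 296]
strip 0.68 [400.6, 293.6] [377 238] [430 351]
strip 0.56 [324.2, 211.6] [285 198] [368 226]
orange [183 403] [191 411] [ 0.5726 -0.1974  0.042 ]
```

View pics/crop1.png

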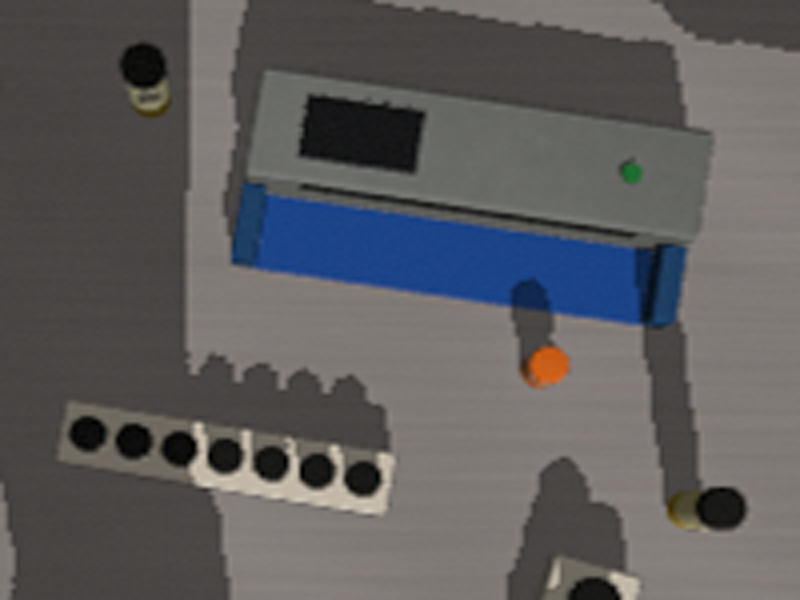

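The crop confirms it: seven stoppers at crop (225,455), about 200 mm long, to the left of the orange post at (545,365). The dock origin is about (0.622, -0.145) with yaw about -8.1°. The strip sits at about (-0.131, 0.126) in the dock frame and is nearly parallel. I'll push with both open fingers on its near face first.

step_arm(
  increments=[
    {"wz": 0.107},
    {"wz": 0.107},
    {"wz": 0.107},
    {"wz": 0.107},
    {"wz": 0.106, "fingers": 0.06},
    {"x": 0.0105, "y": -0.0377},
    {"x": 0.0105, "y": -0.0377},
    {"x": 0.0105, "y": -0.0377},
    {"x": 0.0105, "y": -0.0377},
    {"x": 0.0105, "y": -0.0377},
  ],
)

```text
invalid input
```

step_arm(
  increments=[
    {"x": 0.0105, "y": -0.0377},
    {"x": 0.0105, "y": -0.0377},
    {"x": 0.0105, "y": -0.0377},
    {"x": 0.0105, "y": -0.0377},
    {"x": 0.0105, "y": -0.0377},
    {"x": 0.0105, "y": -0.0377},
    {"x": 0.0105, "y": -0.0377},
    {"x": 0.0105, "y": -0.0377},
    {"x": 0.0105, "y": -0.0377},
    {"x": 0.0105, "y": -0.0377},
  ],
)

```text
invalid input
```

step_arm(
  increments=[
    {"wx": 0, "wy": 0, "wz": 0.107, "x": 0, "y": 0, "z": 0, "fingers": 0.06},
    {"wx": 0, "wy": 0, "wz": 0.107, "x": 0, "y": 0, "z": 0, "fingers": 0.06},
    {"wx": 0, "wy": 0, "wz": 0.107, "x": 0, "y": 0, "z": 0, "fingers": 0.06},
    {"wx": 0, "wy": 0, "wz": 0.107, "x": 0, "y": 0, "z": 0, "fingers": 0.06},
    {"wx": 0, "wy": 0, "wz": 0.106, "x": 0, "y": 0, "z": 0, "fingers": 0.06},
    {"wx": 0, "wy": 0, "wz": 0, "x": 0.0105, "y": -0.0377, "z": 0, "fingers": 0.06},
    {"wx": 0, "wy": 0, "wz": 0, "x": 0.0105, "y": -0.0377, "z": 0, "fingers": 0.06},
    {"wx": 0, "wy": 0, "wz": 0, "x": 0.0105, "y": -0.0377, "z": 0, "fingers": 0.06},
    {"wx": 0, "wy": 0, "wz": 0, "x": 0.0105, "y": -0.0377, "z": 0, "fingers": 0.06},
    {"wx": 0, "wy": 0, "wz": 0, "x": 0.0105, "y": -0.0377, "z": 0, "fingers": 0.06},
  ],
  squeeze=20,
)

```text
time: 1.78
tool_pos: [0.2989, -0.3504, 0.2312]
eef_rot: [3.134, -0.223, 0.0]
wrist_force: [0.3, 0.6, 0.4]
width: 0.06
grip_force: 0.0
```

step_arm(
  increments=[
    {"wx": 0, "wy": 0, "wz": 0, "x": 0.0105, "y": -0.0377, "z": 0, "fingers": 0.06},
    {"wx": 0, "wy": 0, "wz": 0, "x": 0.0105, "y": -0.0377, "z": 0, "fingers": 0.06},
    {"wx": 0, "wy": 0, "wz": 0, "x": 0.0105, "y": -0.0377, "z": 0, "fingers": 0.06},
    {"wx": 0, "wy": 0, "wz": 0, "x": 0.0105, "y": -0.0377, "z": 0, "fingers": 0.06},
    {"wx": 0, "wy": 0, "wz": 0, "x": 0.0105, "y": -0.0377, "z": 0, "fingers": 0.06},
    {"wx": 0, "wy": 0, "wz": 0, "x": 0.0105, "y": -0.0377, "z": 0, "fingers": 0.06},
    {"wx": 0, "wy": 0, "wz": 0, "x": 0.0105, "y": -0.0377, "z": 0, "fingers": 0.06},
    {"wx": 0, "wy": 0, "wz": 0, "x": 0.0105, "y": -0.0377, "z": 0, "fingers": 0.06},
    {"wx": 0, "wy": 0, "wz": 0, "x": 0.0105, "y": -0.0377, "z": 0, "fingers": 0.06},
    {"wx": 0, "wy": 0, "wz": 0, "x": 0.0105, "y": -0.0377, "z": 0, "fingers": 0.06},
  ],
)

```text
time: 2.62
tool_pos: [0.4561, 0.0085, 0.2317]
eef_rot: [3.134, -0.221, 0.002]
wrist_force: [1.1, -0.6, 1.0]
width: 0.0601
grip_force: 0.0
```

```bash
cat >> h.py <<'E'
D=np.array([.622,-.145]); YAW=np.radians(-8.1)
def todock(p):
    r=np.array(p)[:2]-D; c,s=np.cos(YAW),np.sin(YAW); return np.array([c*r[0]+s*r[1],-s*r[0]+c*r[1]])
def status(cam,show=None):
    np.set_printoptions(precision=4,suppress=True)
    c=optics.read_camera(cam)
    if show: save(show,c['image'])
    for q,z in [('strip',0),('strip_right_end',.014),('strip_left_end',.014)]:
        for r in optics.spot_point(cam,q): print(cam,q,round(r['p'],2),np.round(r['xy']),todock(at(c,r['xy'],z)))
    s=monitor.sense(); t=s['tool_pos']; e=s['eef_rot']
    print('tool dock',todock(t),'z',t[2],'yaw in dock',np.degrees(2*np.arctan2(e[1],e[0])-YAW),'t',s['time'],'w',s['width'],s['wrist_force'])
E
python3 - <<'E'
from h import *
status('wrist','w1.png'); 
c=optics.read_camera('wrist')
for q in ['dock','post']:
    for r in optics.spot_point('wrist',q): print(q,r['p'],r['xy'],todock(at(c,r['xy'])))
E
```

```text
wrist strip 0.98 [497. 253.] [-0.2935 -0.0901]
wrist strip 0.63 [324. 113.] [-0.1286  0.1213]
wrist strip 0.57 [289. 250.] [-0.289   0.1627]
wrist strip_right_end 0.81 [421. 112.] [-0.1269  0.0208]
wrist strip_right_end 0.76 [228. 233.] [-0.2615  0.2322]
wrist strip_left_end 0.74 [353. 272.] [-0.3123  0.0862]
wrist strip_left_end 0.68 [542. 145.] [-0.1606 -0.111 ]
wrist strip_left_end 0.58 [230. 110.] [-0.1243  0.2193]
tool dock [-0.1862  0.1276] z 0.23123112057965378 yaw in dock 0.20377206265928677 t 2.8167 w 0.0599797830039801 [ 0.184  -1.0683 -0.5333]
post 0.85 [501.7, 25.4] [-0.0423 -0.0582]
```

View pics/w1.png

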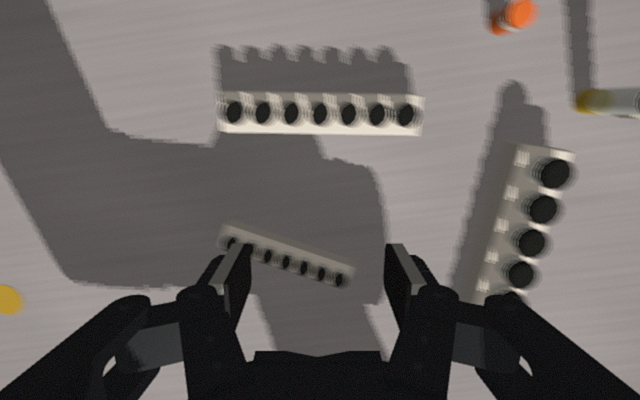

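The wrist view shows the strip level at (320,113) ahead of the fingers, and the small strip at (290,262) well behind them. I'll descend and move up to contact.

step_arm(
  increments=[
    {"wx": 0, "wy": 0, "wz": 0, "x": 0, "y": 0.001, "z": 0.0375, "fingers": 0.06},
    {"wx": 0, "wy": 0, "wz": 0, "x": 0, "y": 0.001, "z": 0.0375, "fingers": 0.06},
    {"wx": 0, "wy": 0, "wz": 0, "x": 0, "y": 0.001, "z": 0.0375, "fingers": 0.06},
    {"wx": 0, "wy": 0, "wz": 0, "x": 0, "y": 0.001, "z": 0.0375, "fingers": 0.06},
    {"wx": 0, "wy": 0, "wz": 0, "x": 0, "y": 0.001, "z": 0.0375, "fingers": 0.06},
    {"wx": 0, "wy": 0, "wz": 0, "x": 0, "y": 0.001, "z": 0.0375, "fingers": 0.06},
    {"wx": 0, "wy": 0, "wz": 0, "x": 0.012, "y": 0, "z": 0, "fingers": 0.06},
    {"wx": 0, "wy": 0, "wz": 0, "x": 0.012, "y": 0, "z": 0, "fingers": 0.06},
    {"wx": 0, "wy": 0, "wz": 0, "x": 0, "y": 0, "z": 0, "fingers": 0.06},
  ],
)

```text
time: 3.72
tool_pos: [0.4801, -0.0051, 0.0061]
eef_rot: [3.133, -0.227, 0.002]
wrist_force: [-0.4, 0.4, 0.3]
width: 0.0601
grip_force: 0.0
```

step_arm(
  increments=[
    {"wx": 0, "wy": 0, "wz": -0.035, "x": 0.0064, "y": 0.00225, "z": 0, "fingers": 0.06},
    {"wx": 0, "wy": 0, "wz": -0.035, "x": 0.0064, "y": 0.00225, "z": 0, "fingers": 0.06},
    {"wx": 0, "wy": 0, "wz": -0.035, "x": 0.0064, "y": 0.00225, "z": 0, "fingers": 0.06},
    {"wx": 0, "wy": 0, "wz": -0.035, "x": 0.0064, "y": 0.00225, "z": 0, "fingers": 0.06},
    {"wx": 0, "wy": 0, "wz": 0, "x": 0, "y": 0, "z": 0, "fingers": 0.06},
  ],
)

```text
time: 4.13
tool_pos: [0.504, -0.0157, 0.007]
eef_rot: [3.141, -0.003, 0.002]
wrist_force: [-0.1, -0.2, 0.9]
width: 0.0602
grip_force: 0.0
```

```bash
python3 - <<'E'
from h import *
status('top','t2.png'); status('scene')
a=cv2.imread('pics/t2.png')[90:250,250:450]; cv2.imwrite('pics/t2c.png',cv2.resize(a,(750,600),interpolation=2))
E
```

```text
top strip 0.98 [400. 292.] [-0.2941 -0.0857]
top strip 0.22 [262. 113.] [0.0887 0.3173]
top strip_right_end 0.62 [390. 349.] [-0.4285 -0.0801]
top strip_right_end 0.61 [367. 199.] [-0.0826  0.0271]
top strip_left_end 0.81 [421. 238.] [-0.1567 -0.1142]
top strip_left_end 0.55 [284. 203.] [-0.123   0.2248]
tool dock [-0.1364  0.1125] z 0.006543533044589971 yaw in dock 7.933334113313078 t 4.3333 w 0.06004020542823614 [-0.4165  0.3757 -0.0147]
scene strip 0.97 [244. 137.] [-0.3047 -0.0925]
scene strip 0.87 [312. 214.] [-0.1016  0.1183]
scene strip 0.59 [346. 155.] [-0.294   0.1596]
scene strip_right_end 0.71 [265. 207.] [-0.0907  0.0229]
scene strip_right_end 0.7 [375. 168.] [-0.2493  0.2299]
scene strip_left_end 0.88 [218. 170.] [-0.1717 -0.1082]
tool dock [-0.1363  0.1129] z 0.006372947658987178 yaw in dock 368.01135999224886 t 4.5333 w 0.059798275853526796 [-0.6327 -0.2902  0.2795]
```

View pics/t2c.png

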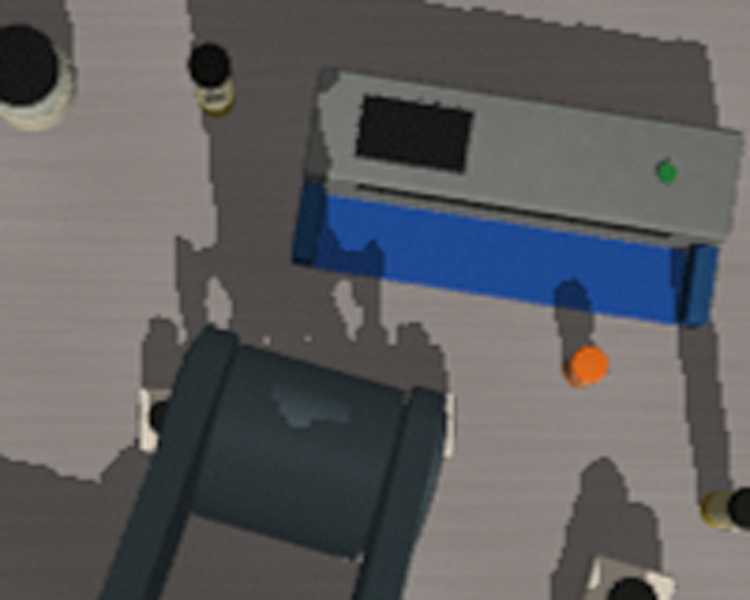

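The strip moves with the fingers: its ends show at crop (148,420) and (448,425), and its angle is about 8–11°. I'll continue the push.

step_arm(
  increments=[
    {"wx": 0, "wy": 0, "wz": -0.035, "x": 0.0073, "y": 0.0023, "z": 0, "fingers": 0.06},
    {"wx": 0, "wy": 0, "wz": -0.035, "x": 0.0073, "y": 0.0023, "z": 0, "fingers": 0.06},
    {"wx": 0, "wy": 0, "wz": -0.035, "x": 0.0073, "y": 0.0023, "z": 0, "fingers": 0.06},
    {"wx": 0, "wy": 0, "wz": -0.035, "x": 0.0073, "y": 0.0023, "z": 0, "fingers": 0.06},
    {"wx": 0, "wy": 0, "wz": -0.035, "x": 0.0073, "y": 0.0023, "z": 0, "fingers": 0.06},
    {"wx": 0, "wy": 0, "wz": -0.035, "x": 0.0073, "y": 0.0023, "z": 0, "fingers": 0.06},
    {"wx": 0, "wy": 0, "wz": 0, "x": 0, "y": 0, "z": 0, "fingers": 0.06},
  ],
)

```text
time: 5.12
tool_pos: [0.5489, -0.0242, 0.0064]
eef_rot: [3.124, 0.329, 0.001]
wrist_force: [-0.3, 0.9, -0.3]
width: 0.0604
grip_force: 0.0
```

step_arm(
  increments=[
    {"wx": 0, "wy": 0, "wz": 0, "x": -0.02, "y": 0, "z": 0, "fingers": 0.06},
    {"wx": 0, "wy": 0, "wz": 0, "x": -0.02, "y": 0, "z": -0.03, "fingers": 0.06},
    {"wx": 0, "wy": 0, "wz": 0, "x": 0, "y": -0.02, "z": -0.035, "fingers": 0.0},
    {"wx": 0, "wy": 0, "wz": 0, "x": 0, "y": -0.037, "z": -0.01, "fingers": 0.0},
    {"wx": 0, "wy": 0, "wz": 0, "x": 0, "y": -0.04, "z": 0, "fingers": 0.0},
    {"wx": 0, "wy": 0, "wz": 0, "x": 0.01, "y": -0.04, "z": 0, "fingers": 0.0},
    {"wx": 0, "wy": 0, "wz": 0, "x": 0, "y": 0, "z": 0, "fingers": 0.0},
  ],
)

```text
time: 5.7
tool_pos: [0.4889, 0.1097, 0.0819]
eef_rot: [-3.122, -0.333, -0.002]
wrist_force: [-0.2, -0.5, 0.3]
width: 0.0005
grip_force: 0.0
```

```bash
python3 - <<'E'
from h import *
status('top'); status('scene','s3.png')
E
```

```text
top strip 0.88 [302. 273.] [-0.2842  0.1566]
top strip 0.76 [330. 187.] [-0.0667  0.1227]
top strip 0.66 [402. 293.] [-0.2935 -0.0925]
top strip_right_end 0.68 [373. 173.] [-0.0175  0.0226]
top strip_right_end 0.56 [392. 346.] [-0.4216 -0.0843]
top strip_left_end 0.73 [327. 292.] [-0.3176  0.089 ]
top strip_left_end 0.62 [288. 193.] [-0.098  0.219]
top strip_left_end 0.59 [416. 239.] [-0.1589 -0.1036]
tool dock [-0.1656  0.2272] z 0.0811483454698484 yaw in dock 20.045171189857825 t 5.9 w -9.816733065422062e-05 [ 0.7721  0.4601 -0.0979]
scene strip 0.84 [347. 155.] [-0.2939  0.161 ]
scene strip 0.69 [307. 229.] [-0.063   0.1181]
scene strip 0.57 [244. 139.] [-0.2977 -0.0883]
scene strip_right_end 0.94 [261. 231.] [-0.0292  0.0328]
scene strip_right_end 0.63 [264. 103.] [-0.4278 -0.0749]
scene strip_right_end 0.57 [375. 165.] [-0.2586  0.2296]
scene strip_left_end 0.96 [361. 222.] [-0.0929  0.2207]
scene strip_left_end 0.95 [221. 168.] [-0.18   -0.1039]
scene strip_left_end 0.71 [319. 140.] [-0.3179  0.0894]
tool dock [-0.1652  0.2265] z 0.0810775657232271 yaw in dock 19.92675671756906 t 6.1 w -2.287494717067244e-05 [-0.0382  0.3633 -0.1242]
```

View pics/s3.png

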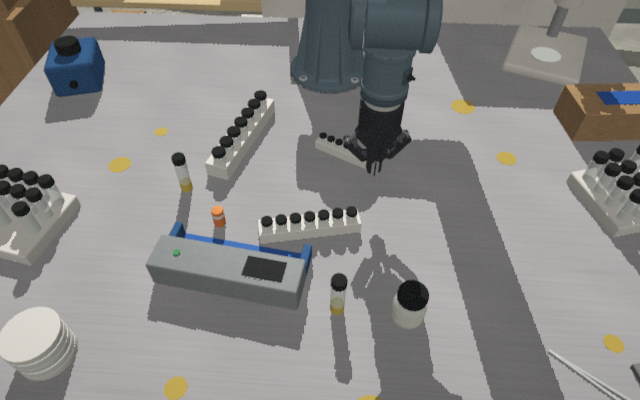

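The scene view shows the strip angled at (310,228), right end toward the bay, and nothing else has moved. In the dock frame its centre is about (-0.061, 0.123) at 20°. Next I turn the shut fingers 90° and push along the strip on its left end face.

step_arm(
  increments=[
    {"wx": 0, "wy": 0, "wz": 0, "x": 0.0317, "y": -0.0023, "z": 0, "fingers": 0},
    {"wx": 0, "wy": 0, "wz": 0, "x": 0.0317, "y": -0.0023, "z": 0, "fingers": 0},
    {"wx": 0, "wy": 0, "wz": -0.12, "x": 0, "y": 0, "z": 0, "fingers": 0},
    {"wx": 0, "wy": 0, "wz": -0.12, "x": 0, "y": 0, "z": 0, "fingers": 0},
    {"wx": 0, "wy": 0, "wz": -0.12, "x": 0, "y": 0, "z": 0, "fingers": 0},
    {"wx": 0, "wy": 0, "wz": -0.12, "x": 0, "y": 0, "z": 0, "fingers": 0},
    {"wx": 0, "wy": 0, "wz": -0.12, "x": 0, "y": 0, "z": 0, "fingers": 0},
    {"wx": 0, "wy": 0, "wz": -0.12, "x": 0, "y": 0, "z": 0, "fingers": 0},
    {"wx": 0, "wy": 0, "wz": -0.12, "x": 0, "y": 0, "z": 0, "fingers": 0},
    {"wx": 0, "wy": 0, "wz": -0.12, "x": 0, "y": 0, "z": 0, "fingers": 0},
  ],
)

```text
time: 6.93
tool_pos: [0.5514, 0.1203, 0.081]
eef_rot: [-2.617, -1.738, 0.001]
wrist_force: [0.0, -0.1, 0.4]
width: -0.0004
grip_force: 0.0
```

step_arm(
  increments=[
    {"wx": 0, "wy": 0, "wz": -0.12, "x": 0, "y": 0, "z": 0, "fingers": 0},
    {"wx": 0, "wy": 0, "wz": -0.12, "x": 0, "y": 0, "z": 0, "fingers": 0},
    {"wx": 0, "wy": 0, "wz": -0.12, "x": 0, "y": 0, "z": 0, "fingers": 0},
    {"wx": 0, "wy": 0, "wz": -0.12, "x": 0, "y": 0, "z": 0, "fingers": 0},
    {"wx": 0, "wy": 0, "wz": -0.12, "x": 0, "y": 0, "z": 0, "fingers": 0},
    {"wx": 0, "wy": 0, "wz": 0, "x": 0, "y": 0, "z": 0, "fingers": 0},
  ],
)

```text
time: 7.43
tool_pos: [0.5514, 0.1203, 0.081]
eef_rot: [-1.988, -2.432, 0.0]
wrist_force: [0.3, -0.7, 0.3]
width: -0.0004
grip_force: 0.0
```

```bash
python3 - <<'E'
from h import *
status('top'); print(monitor.sense()['joint_pos'])
E
```

```text
top strip 0.84 [399. 292.] [-0.2919 -0.0837]
top strip 0.77 [302. 272.] [-0.2829  0.1563]
top strip 0.58 [329. 185.] [-0.0628  0.1248]
top strip_right_end 0.7 [391. 346.] [-0.4219 -0.0812]
top strip_right_end 0.64 [372. 171.] [-0.014   0.0271]
top strip_right_end 0.22 [258. 112.] [0.088  0.3239]
top strip_left_end 0.91 [288. 194.] [-0.101   0.2181]
top strip_left_end 0.85 [327. 292.] [-0.3183  0.0887]
top strip_left_end 0.55 [418. 239.] [-0.1578 -0.1093]
tool dock [-0.1074  0.2533] z 0.0811759266979422 yaw in dock -250.7840823291098 t 7.6333 w 5.880699368266377e-05 [ 0.3791 -0.5285  0.1488]
[ 0.0057  0.3385  1.7445  0.      1.0589 -0.1883]
```

step_arm(
  increments=[
    {"wx": 0, "wy": 0, "wz": 0, "x": 0, "y": 0, "z": 0.0345, "fingers": 0},
    {"wx": 0, "wy": 0, "wz": 0, "x": 0, "y": 0, "z": 0.0345, "fingers": 0},
    {"wx": 0, "wy": 0, "wz": 0, "x": -0.012, "y": 0, "z": 0, "fingers": 0},
    {"wx": 0, "wy": 0, "wz": 0, "x": -0.012, "y": 0, "z": 0, "fingers": 0},
    {"wx": 0, "wy": 0, "wz": 0, "x": -0.01, "y": 0, "z": 0, "fingers": 0},
    {"wx": 0, "wy": 0, "wz": 0, "x": -0.01, "y": 0, "z": 0, "fingers": 0},
    {"wx": 0, "wy": 0, "wz": 0, "x": -0.01, "y": 0, "z": 0, "fingers": 0},
    {"wx": 0, "wy": 0, "wz": 0, "x": -0.01, "y": 0, "z": 0, "fingers": 0},
    {"wx": 0, "wy": 0, "wz": 0, "x": -0.01, "y": 0, "z": 0, "fingers": 0},
    {"wx": 0, "wy": 0, "wz": 0, "x": 0, "y": 0, "z": 0, "fingers": 0},
  ],
)

```text
time: 8.47
tool_pos: [0.5673, 0.0466, 0.0134]
eef_rot: [1.991, 2.427, 0.001]
wrist_force: [0.1, -0.2, -1.2]
width: -0.0003
grip_force: 0.0
```

```bash
python3 - <<'E'
from h import *
status('top','t4.png'); status('scene')
a=cv2.imread('pics/t4.png')[90:250,250:450]; cv2.imwrite('pics/t4c.png',cv2.resize(a,(750,600),interpolation=2))
E
```

```text
top strip 0.88 [302. 274.] [-0.2874  0.1568]
top strip 0.65 [402. 291.] [-0.2888 -0.0896]
top strip 0.64 [349. 183.] [-0.0494  0.0776]
top strip_right_end 0.76 [393. 171.] [-0.0048 -0.0249]
top strip_right_end 0.65 [388. 347.] [-0.4237 -0.0757]
top strip_left_end 0.7 [418. 238.] [-0.1575 -0.108 ]
top strip_left_end 0.64 [326. 292.] [-0.32    0.0923]
tool dock [-0.0831  0.184 ] z 0.012177710163270572 yaw in dock -250.5583242384847 t 8.6667 w -0.00010812969176527754 [-0.1185  0.263  -1.0429]
scene strip 0.89 [244. 138.] [-0.3028 -0.0909]
scene strip 0.67 [282. 230.] [-0.0509  0.0695]
scene strip_right_end 0.97 [264. 105.] [-0.4185 -0.0722]
scene strip_right_end 0.7 [372. 166.] [-0.2556  0.2215]
scene strip_right_end 0.69 [233. 236.] [-0.0052 -0.0165]
scene strip_left_end 0.94 [222. 171.] [-0.1706 -0.098 ]
scene strip_left_end 0.9 [338. 223.] [-0.0807  0.1767]
scene strip_left_end 0.58 [319. 141.] [-0.3114  0.0909]
tool dock [-0.0832  0.1844] z 0.012107505092026443 yaw in dock -250.51928767186092 t 8.8667 w -1.1313087280427736e-05 [-0.6557  0.8135  0.5881]
```

View pics/t4c.png

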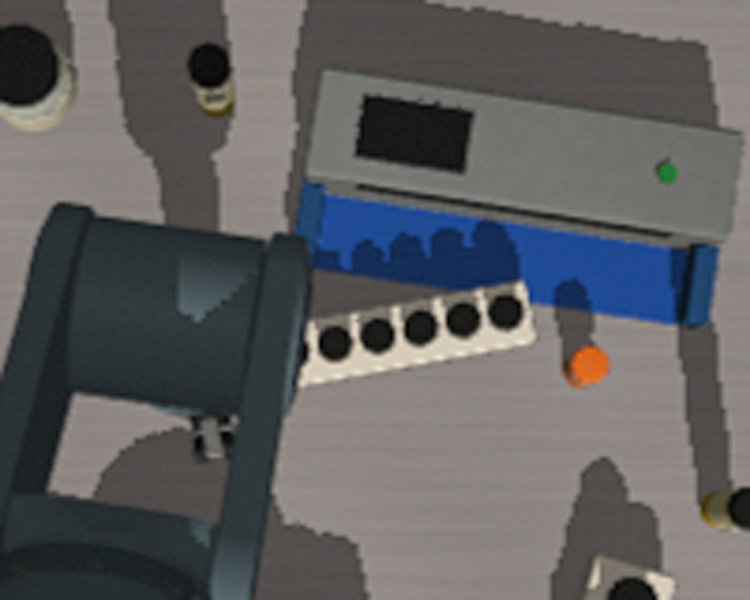

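The strip moved straight: its right end is at crop (530,312), left of and behind the post at (587,367). I'll push about 70 mm more.

step_arm(
  increments=[
    {"wx": 0, "wy": 0, "wz": 0, "x": -0.01, "y": 0, "z": 0, "fingers": 0},
    {"wx": 0, "wy": 0, "wz": 0, "x": -0.01, "y": 0, "z": 0, "fingers": 0},
    {"wx": 0, "wy": 0, "wz": 0, "x": -0.01, "y": 0, "z": 0, "fingers": 0},
    {"wx": 0, "wy": 0, "wz": 0, "x": -0.01, "y": 0, "z": 0, "fingers": 0},
    {"wx": 0, "wy": 0, "wz": 0, "x": -0.01, "y": 0, "z": 0, "fingers": 0},
    {"wx": 0, "wy": 0, "wz": 0, "x": -0.01, "y": 0, "z": 0, "fingers": 0},
    {"wx": 0, "wy": 0, "wz": 0, "x": -0.01, "y": 0, "z": 0, "fingers": 0},
    {"wx": 0, "wy": 0, "wz": 0, "x": 0, "y": 0, "z": 0, "fingers": 0},
  ],
)

```text
time: 9.53
tool_pos: [0.5805, -0.0223, 0.0126]
eef_rot: [1.992, 2.427, -0.0]
wrist_force: [0.4, -0.4, 0.1]
width: -0.0001
grip_force: 0.0
```

```bash
python3 - <<'E'
from h import *
status('top','t5.png'); status('scene')
a=cv2.imread('pics/t5.png')[90:250,250:450]; cv2.imwrite('pics/t5c.png',cv2.resize(a,(750,600),interpolation=2))
E
```

```text
top strip 0.91 [400. 294.] [-0.297  -0.0869]
top strip 0.58 [377. 178.] [-0.0252  0.0105]
top strip_right_end 0.96 [422. 163.] [ 0.0255 -0.0899]
top strip_right_end 0.85 [388. 347.] [-0.4252 -0.0752]
top strip_left_end 0.64 [419. 237.] [-0.1544 -0.109 ]
tool dock [-0.0596  0.1181] z 0.012353292028296513 yaw in dock 109.4438924788 t 9.7333 w 0.00012734440097229044 [ 0.2774  0.0075 -0.2362]
scene strip 0.89 [246. 139.] [-0.298  -0.0851]
scene strip 0.83 [348. 157.] [-0.2885  0.1633]
scene strip 0.82 [250. 235.] [-0.0254  0.0095]
scene strip 0.17 [199. 238.] [ 0.0028 -0.0865]
scene strip_right_end 0.64 [264. 104.] [-0.4226 -0.075 ]
scene strip_right_end 0.63 [375. 164.] [-0.2638  0.2277]
scene strip_right_end 0.59 [198. 236.] [ 0.0078 -0.0838]
scene strip_left_end 0.75 [320. 143.] [-0.3077  0.0941]
scene strip_left_end 0.73 [303. 227.] [-0.0563  0.1102]
tool dock [-0.0597  0.1185] z 0.012348587264053145 yaw in dock 109.48383749603522 t 9.9333 w 0.00019213500280362906 [0.0021 0.2806 0.6589]
```

View pics/t5c.png

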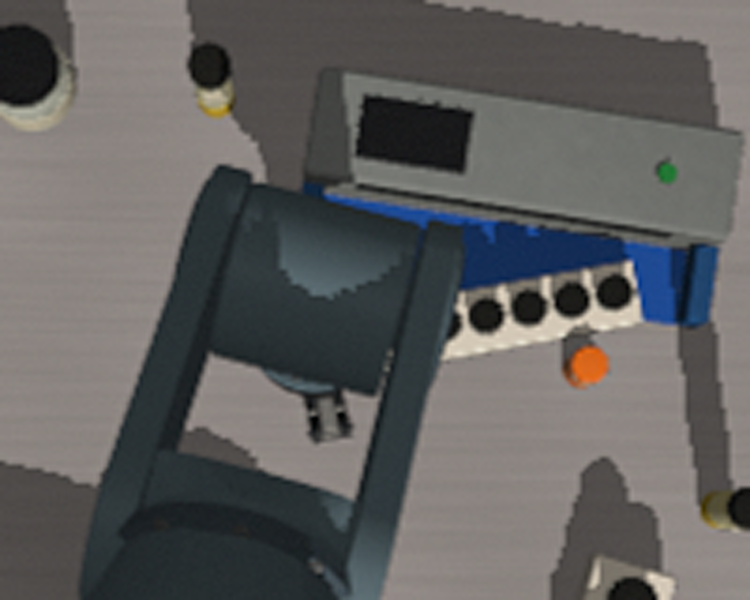

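The right end is in behind the post: its corner is at crop (637,322) and the post at (587,367). Dock frame right end is about (0.015, -0.087). I'll push a touch further, then retreat, turn back and open for the swing.

step_arm(
  increments=[
    {"wx": 0, "wy": 0, "wz": 0, "x": -0.008, "y": 0, "z": 0, "fingers": 0},
    {"wx": 0, "wy": 0, "wz": 0, "x": 0, "y": 0, "z": 0, "fingers": 0},
    {"wx": 0, "wy": 0, "wz": 0, "x": 0.025, "y": 0, "z": 0, "fingers": 0},
    {"wx": 0, "wy": 0, "wz": 0, "x": 0, "y": 0, "z": -0.04, "fingers": 0},
    {"wx": 0, "wy": 0, "wz": 0, "x": 0, "y": 0, "z": -0.04, "fingers": 0},
    {"wx": 0, "wy": 0, "wz": 0.12, "x": 0, "y": 0, "z": 0, "fingers": 0},
    {"wx": 0, "wy": 0, "wz": 0.12, "x": 0, "y": 0, "z": 0, "fingers": 0},
    {"wx": 0, "wy": 0, "wz": 0.12, "x": 0, "y": 0, "z": 0, "fingers": 0},
    {"wx": 0, "wy": 0, "wz": 0.12, "x": 0, "y": 0, "z": 0, "fingers": 0},
    {"wx": 0, "wy": 0, "wz": 0.12, "x": 0, "y": 0, "z": 0, "fingers": 0},
  ],
)

```text
time: 10.77
tool_pos: [0.5764, -0.0034, 0.0925]
eef_rot: [2.625, 1.725, 0.0]
wrist_force: [-1.0, -0.3, -0.8]
width: 0.0001
grip_force: 0.0
```

step_arm(
  increments=[
    {"wx": 0, "wy": 0, "wz": 0.12, "x": 0, "y": 0, "z": 0, "fingers": 0},
    {"wx": 0, "wy": 0, "wz": 0.12, "x": 0, "y": 0, "z": 0, "fingers": 0},
    {"wx": 0, "wy": 0, "wz": 0.12, "x": 0, "y": 0, "z": 0, "fingers": 0},
    {"wx": 0, "wy": 0, "wz": 0.12, "x": 0, "y": 0, "z": 0, "fingers": 0},
    {"wx": 0, "wy": 0, "wz": 0.12, "x": 0, "y": 0, "z": 0, "fingers": 0},
    {"wx": 0, "wy": 0, "wz": 0.12, "x": 0, "y": 0, "z": 0, "fingers": 0},
    {"wx": 0, "wy": 0, "wz": 0.12, "x": 0, "y": 0, "z": 0, "fingers": 0},
    {"wx": 0, "wy": 0, "wz": 0.12, "x": 0, "y": 0, "z": 0, "fingers": 0.055},
    {"wx": 0, "wy": 0, "wz": 0, "x": -0.025, "y": 0.03, "z": 0, "fingers": 0.055},
    {"wx": 0, "wy": 0, "wz": 0, "x": -0.026, "y": 0.03, "z": 0, "fingers": 0.055},
  ],
)

```text
time: 11.6
tool_pos: [0.5392, -0.072, 0.0925]
eef_rot: [3.123, 0.332, 0.002]
wrist_force: [-0.1, -0.6, 0.6]
width: 0.0354
grip_force: 0.0
```

```bash
python3 - <<'E'
from h import *
status('top'); status('scene')
E
```

```text
top strip 0.87 [401. 290.] [-0.2863 -0.0887]
top strip 0.68 [377. 176.] [-0.0213  0.0108]
top strip 0.57 [300. 272.] [-0.2843  0.162 ]
top strip_right_end 0.93 [388. 345.] [-0.4201 -0.0757]
top strip_right_end 0.75 [422. 166.] [ 0.0186 -0.0904]
top strip_right_end 0.59 [270. 259.] [-0.263   0.2364]
top strip_left_end 0.68 [418. 238.] [-0.1573 -0.1077]
tool dock [-0.0925  0.0591] z 0.09251224442810253 yaw in dock 19.911820041525516 t 11.8 w 0.05479559859588077 [ 1.0609 -0.5115 -0.0898]
scene strip 0.97 [242. 138.] [-0.3007 -0.0957]
scene strip 0.77 [347. 158.] [-0.2837  0.1631]
scene strip 0.75 [245. 234.] [-0.0241 -0.0002]
scene strip_right_end 0.82 [193. 236.] [ 0.0109 -0.0925]
scene strip_right_end 0.79 [374. 166.] [-0.2544  0.2279]
scene strip_left_end 0.9 [297. 226.] [-0.0552  0.0992]
scene strip_left_end 0.78 [316. 142.] [-0.3073  0.0856]
tool dock [-0.0922  0.0611] z 0.09235246737249604 yaw in dock -339.8655849367917 t 12.0 w 0.05510366933460793 [-0.0933 -0.1926 -0.2959]
```

step_arm(
  increments=[
    {"wx": 0, "wy": 0, "wz": 0, "x": -0.001, "y": 0.026, "z": 0, "fingers": 0.055},
    {"wx": 0, "wy": 0, "wz": 0, "x": -0.0015, "y": 0.026, "z": 0, "fingers": 0.055},
    {"wx": 0, "wy": 0, "wz": 0, "x": 0, "y": 0, "z": 0.028, "fingers": 0.055},
    {"wx": 0, "wy": 0, "wz": 0, "x": 0, "y": 0, "z": 0.028, "fingers": 0.055},
    {"wx": 0, "wy": 0, "wz": 0, "x": 0, "y": 0, "z": 0.0285, "fingers": 0.055},
    {"wx": 0, "wy": 0, "wz": 0, "x": 0.009, "y": 0, "z": 0, "fingers": 0.055},
    {"wx": 0, "wy": 0, "wz": 0, "x": 0.009, "y": 0, "z": 0, "fingers": 0.055},
    {"wx": 0, "wy": 0, "wz": 0, "x": 0, "y": 0, "z": 0, "fingers": 0.055},
  ],
)

```text
time: 12.67
tool_pos: [0.5682, -0.1197, 0.0096]
eef_rot: [3.123, 0.33, 0.006]
wrist_force: [0.6, -0.7, 0.8]
width: 0.0552
grip_force: 0.0
```

step_arm(
  increments=[
    {"wx": 0, "wy": 0, "wz": 0.0345, "x": 0.0052, "y": 0, "z": 0, "fingers": 0.055},
    {"wx": 0, "wy": 0, "wz": 0.0345, "x": 0.0052, "y": 0, "z": 0, "fingers": 0.055},
    {"wx": 0, "wy": 0, "wz": 0.0345, "x": 0.0052, "y": 0, "z": 0, "fingers": 0.055},
    {"wx": 0, "wy": 0, "wz": 0.0345, "x": 0.0052, "y": 0, "z": 0, "fingers": 0.055},
    {"wx": 0, "wy": 0, "wz": 0.0345, "x": 0.0052, "y": 0, "z": 0, "fingers": 0.055},
    {"wx": 0, "wy": 0, "wz": 0, "x": 0, "y": 0, "z": 0, "fingers": 0.055},
  ],
)

```text
time: 13.17
tool_pos: [0.5933, -0.1165, 0.0105]
eef_rot: [3.139, 0.057, 0.007]
wrist_force: [-0.3, -0.3, 0.7]
width: 0.0552
grip_force: 0.0
```

```bash
python3 - <<'E'
from h import *
status('top','t6.png'); status('scene')
a=cv2.imread('pics/t6.png')[90:250,250:450]; cv2.imwrite('pics/t6c.png',cv2.resize(a,(750,600),interpolation=2))
E
```

```text
top strip 0.69 [401. 292.] [-0.2919 -0.0888]
top strip 0.66 [303. 273.] [-0.2838  0.1542]
top strip_right_end 0.82 [387. 348.] [-0.4267 -0.0731]
top strip_right_end 0.59 [268. 259.] [-0.263   0.2408]
top strip_left_end 0.95 [418. 239.] [-0.1588 -0.1072]
top strip_left_end 0.64 [338. 168.] [-0.0183  0.1106]
tool dock [-0.0345  0.0239] z 0.008936092169931312 yaw in dock 10.25483710279564 t 13.3667 w 0.05494915988759866 [-0.2891  0.1768  0.3051]
scene strip 0.98 [344. 157.] [-0.2867  0.1547]
scene strip 0.78 [244. 241.] [-0.0079  0.0041]
scene strip_right_end 0.9 [374. 166.] [-0.2565  0.2272]
scene strip_right_end 0.7 [194. 240.] [ 0.0188 -0.0868]
scene strip_left_end 0.7 [295. 244.] [-0.0111  0.1051]
scene strip_left_end 0.69 [318. 142.] [-0.3104  0.0883]
scene strip_left_end 0.68 [218. 171.] [-0.1695 -0.1062]
tool dock [-0.0353  0.0238] z 0.008009225737699882 yaw in dock 10.19040101570852 t 13.5667 w 0.05512049174427658 [0.3256 0.1101 0.4018]
```

View pics/t6c.png

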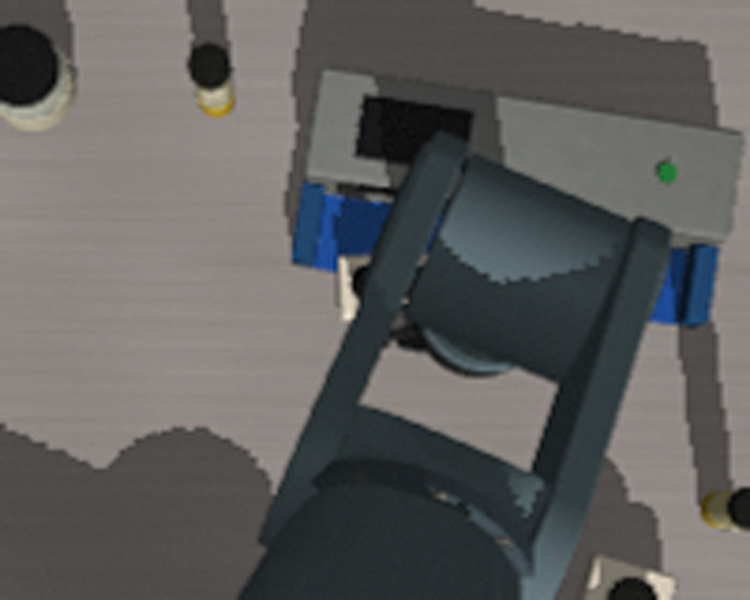

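The left end has swung to crop (347,288), clear of the left cheek at (310,235). I'll carry on.

step_arm(
  increments=[
    {"wx": 0, "wy": 0, "wz": 0.035, "x": 0.0056, "y": 0, "z": 0, "fingers": 0.055},
    {"wx": 0, "wy": 0, "wz": 0.035, "x": 0.0056, "y": 0, "z": 0, "fingers": 0.055},
    {"wx": 0, "wy": 0, "wz": 0.035, "x": 0.0056, "y": 0, "z": 0, "fingers": 0.055},
    {"wx": 0, "wy": 0, "wz": 0.035, "x": 0.0056, "y": 0, "z": 0, "fingers": 0.055},
    {"wx": 0, "wy": 0, "wz": 0.037, "x": 0.0056, "y": 0, "z": 0, "fingers": 0.055},
    {"wx": 0, "wy": 0, "wz": 0, "x": 0, "y": 0, "z": 0, "fingers": 0.055},
  ],
)

```text
time: 14.07
tool_pos: [0.6188, -0.1174, 0.0078]
eef_rot: [-3.134, 0.223, 0.0]
wrist_force: [-0.2, 0.6, -0.3]
width: 0.055
grip_force: 0.0
```

step_arm(
  increments=[
    {"wx": 0, "wy": 0, "wz": 0, "x": 0.002, "y": 0, "z": 0, "fingers": 0.055},
    {"wx": 0, "wy": 0, "wz": 0, "x": 0.001, "y": 0, "z": 0, "fingers": 0.055},
    {"wx": 0, "wy": 0, "wz": 0, "x": 0, "y": 0, "z": 0, "fingers": 0.055},
  ],
)

```text
time: 14.32
tool_pos: [0.6211, -0.1177, 0.0076]
eef_rot: [-3.134, 0.22, 0.001]
wrist_force: [-0.7, -0.4, 0.1]
width: 0.0549
grip_force: 0.7
```

```bash
python3 - <<'E'
from h import *
status('scene')
E
```

```text
scene strip 0.87 [236. 253.] [ 0.0218 -0.0026]
scene strip 0.58 [347. 154.] [-0.2981  0.1596]
scene strip_right_end 0.6 [187. 240.] [ 0.023  -0.0998]
scene strip_right_end 0.58 [376. 165.] [-0.2589  0.2323]
scene strip_left_end 0.9 [289. 260.] [0.0264 0.1022]
scene strip_left_end 0.84 [318. 142.] [-0.3084  0.0904]
scene strip_left_end 0.58 [216. 167.] [-0.18   -0.1144]
tool dock [-0.0047  0.0268] z 0.007606988050189955 yaw in dock 360.0490523309242 t 14.5167 w 0.05525939253652911 [-1.356  -1.2631 -0.0896]
```

step_arm(
  increments=[
    {"wx": 0, "wy": 0, "wz": 0, "x": 0.001, "y": 0, "z": 0, "fingers": 0.055},
    {"wx": 0, "wy": 0, "wz": 0, "x": 0.001, "y": 0, "z": 0, "fingers": 0.055},
    {"wx": 0, "wy": 0, "wz": 0, "x": 0.001, "y": 0, "z": 0, "fingers": 0.055},
  ],
)

```text
time: 14.77
tool_pos: [0.6224, -0.1178, 0.0075]
eef_rot: [-3.133, 0.22, 0.008]
wrist_force: [-12.5, 1.4, 8.7]
width: 0.0547
grip_force: 6.4
```

step_arm(
  increments=[
    {"wx": 0, "wy": 0, "wz": 0, "x": 0.001, "y": 0, "z": 0, "fingers": 0.055},
    {"wx": 0, "wy": 0, "wz": 0, "x": 0.001, "y": 0, "z": 0, "fingers": 0.055},
  ],
)

```text
time: 14.93
tool_pos: [0.6224, -0.1178, 0.0075]
eef_rot: [-3.133, 0.22, 0.015]
wrist_force: [-20.9, 1.5, 15.4]
width: 0.0549
grip_force: 10.6
```

Force rose to 21 N with no further motion, so it's against something, probably the back wall. I'll back off, raise and check.

step_arm(
  increments=[
    {"wx": 0, "wy": 0, "wz": 0, "x": -0.005, "y": 0, "z": 0, "fingers": 0.055},
    {"wx": 0, "wy": 0, "wz": 0, "x": -0.02, "y": 0, "z": 0, "fingers": 0.055},
    {"wx": 0, "wy": 0, "wz": 0, "x": -0.02, "y": 0, "z": 0, "fingers": 0.055},
    {"wx": 0, "wy": 0, "wz": 0, "x": 0, "y": 0, "z": -0.04, "fingers": 0.055},
    {"wx": 0, "wy": 0, "wz": 0, "x": -0.01, "y": 0, "z": -0.04, "fingers": 0.055},
    {"wx": 0, "wy": 0, "wz": 0, "x": -0.04, "y": 0, "z": 0, "fingers": 0.055},
    {"wx": 0, "wy": 0, "wz": 0, "x": -0.04, "y": 0, "z": 0, "fingers": 0.055},
    {"wx": 0, "wy": 0, "wz": 0, "x": -0.04, "y": 0, "z": -0.01, "fingers": 0.055},
    {"wx": 0, "wy": 0, "wz": 0, "x": 0, "y": 0, "z": 0, "fingers": 0.055},
  ],
)

```text
time: 15.68
tool_pos: [0.4458, -0.0909, 0.0969]
eef_rot: [-3.132, 0.22, 0.009]
wrist_force: [0.8, -0.2, -1.1]
width: 0.0551
grip_force: 0.0
```

```bash
python3 - <<'E'
from h import *
status('top','t7.png'); status('wrist'); status('scene')
a=cv2.imread('pics/t7.png')[110:220,300:460]; cv2.imwrite('pics/t7c.png',cv2.resize(a,(800,550),interpolation=2))
E
```

```text
top strip 0.63 [301. 275.] [-0.2904  0.1586]
top strip 0.63 [399. 292.] [-0.2936 -0.0837]
top strip 0.57 [378. 157.] [0.0252 0.0162]
top strip_right_end 0.76 [268. 262.] [-0.2698  0.2404]
top strip_right_end 0.57 [425. 160.] [ 0.0347 -0.0966]
top strip_left_end 0.67 [325. 297.] [-0.3307  0.0913]
top strip_left_end 0.64 [418. 238.] [-0.157  -0.1082]
top strip_left_end 0.57 [380. 156.] [0.0263 0.0133]
tool dock [-0.1724  0.0262] z 0.0988972432366223 yaw in dock 0.029468859424752573 t 15.8833 w 0.05504146242449446 [0.0903 0.2088 0.0246]
wrist strip_right_end 0.73 [ 56. 314.] [-0.2622  0.2305]
wrist strip_left_end 0.56 [512. 189.] [-0.1616 -0.1101]
tool dock [-0.1733  0.0266] z 0.09773515188137727 yaw in dock 0.048023783101974894 t 16.0833 w 0.055013682245261715 [ 0.2173 -0.0133  0.8417]
scene strip 0.63 [242. 139.] [-0.2984 -0.0958]
scene strip 0.56 [345. 155.] [-0.2939  0.1561]
scene strip_right_end 0.68 [188. 242.] [ 0.0263 -0.0969]
scene strip_right_end 0.67 [374. 168.] [-0.2504  0.2288]
scene strip_left_end 0.91 [290. 263.] [0.0311 0.1053]
scene strip_left_end 0.79 [316. 140.] [-0.3133  0.0831]
scene strip_left_end 0.79 [218. 172.] [-0.1676 -0.105 ]
tool dock [-0.1742  0.0268] z 0.09749276202964843 yaw in dock 360.0472628030968 t 16.2833 w 0.054977683201427964 [-0.991  -0.4503 -0.7005]
```

View pics/t7c.png

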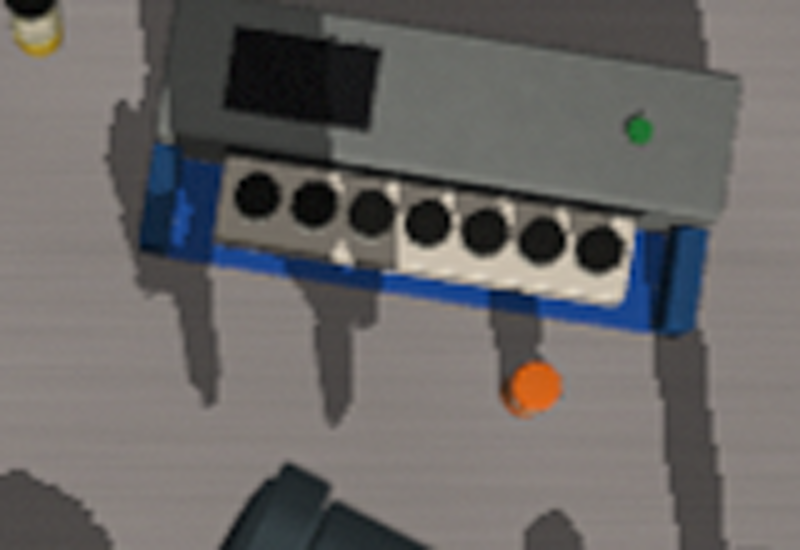

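The strip lies parallel against the back wall: its ends are at crop (215,200) and (632,255), with an even blue margin in front. The post and vials are in place and the arm is clear. In the dock frame the strip's centre is about (0.029, 0.004), tilted about 1.4°. I'm handing in.

```bash
python3 -c "
from cell import ctrl
print(ctrl.job_done())"
```

```text
the job is handed in; nothing more can be done
None
```

I pushed the middle-sized strip in behind the post and swung it home along the bay's back wall (measured about 29 mm deep and 1.4° off parallel). The arm finished clear and the job is handed in at about 16 s, but the hand-in returned no verdict.

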